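Move the mahjong chips to the new seat's drawer in the same order

TASK

The player is changing to the seat across the mahjong table: move the four bone scoring chips from the full drawer to the empty one, one to a compartment, face up and flat on the baize, in the same left-to-right order as they lie now, each drawer being read by somebody sitting at its own brass knob. Set each chip down rather than dropping it, and leave the ashtray, the glasses case and the nail clippers where they are.

Things in the scene. Friction and masses are not known exactly. Their poses are not given: they have to be found in the camera images.
- chip_red: scoring chip, a stout block of yellowed bone on a bamboo back, 50 (x) x 26 (y) x 12 (z) mm, 20 to 35 g; the bone face on top carries one large red dot and a red band across each end. Origin: centre of its underside, z up out of the face, x along its length. Starts face up, lengthwise in a compartment of the old drawer.
- chip_blue: scoring chip, a stout block of yellowed bone on a bamboo back, 50 (x) x 26 (y) x 12 (z) mm, 20 to 35 g; the bone face on top carries two blue dots and a blue band across each end. Origin: centre of its underside, z up out of the face, x along its length. Starts face up, lengthwise in a compartment of the old drawer.
- chip_green: scoring chip, a stout block of yellowed bone on a bamboo back, 50 (x) x 26 (y) x 12 (z) mm, 20 to 35 g; the bone face on top carries three green dots in a slanting line and a green band across each end. Origin: centre of its underside, z up out of the face, x along its length. Starts face up, lengthwise in a compartment of the old drawer.
- chip_black: scoring chip, a stout block of yellowed bone on a bamboo back, 50 (x) x 26 (y) x 12 (z) mm, 20 to 35 g; the bone face on top carries four black dots in a square and a black band across each end. Origin: centre of its underside, z up out of the face, x along its length. Starts face up, lengthwise in a compartment of the old drawer.
- lining_red: strip of dark green baize (136 x 42 x 2 mm, fixed) lining the compartment of the old drawer in which the red chip lies at the start; all four strips look alike. Origin: centre of its underside, axes as the old drawer's.
- lining_blue: strip of dark green baize (136 x 42 x 2 mm, fixed) lining the compartment of the old drawer in which the blue chip lies at the start; all four strips look alike. Origin: centre of its underside, axes as the old drawer's.
- lining_green: strip of dark green baize (136 x 42 x 2 mm, fixed) lining the compartment of the old drawer in which the green chip lies at the start; all four strips look alike. Origin: centre of its underside, axes as the old drawer's.
- lining_black: strip of dark green baize (136 x 42 x 2 mm, fixed) lining the compartment of the old drawer in which the black chip lies at the start; all four strips look alike. Origin: centre of its underside, axes as the old drawer's.
- old_drawer: old seat's wooden drawer, full, lifted out and fixed on the table top; 154 (x) x 200 (y) x 36 mm, 24 mm brass knob on its front at x = -98 mm. Origin: on the table under the middle of the inner floor; x from the knob to the back, so +y is left for somebody at the knob. Four compartments side by side in y, each 42 wide, 136 mm long in x, centred at y = 69, 23, -23, -69 mm.
- new_drawer: new seat's drawer, empty, fixed, the same as the old one with the same frame, but its knob points roughly the other way, across the table. Both: baize floor at z = 6 mm, partitions 4 mm thick with tops at z = 18 mm, side and back walls 6 thick and 32 mm high, front 10 thick and 36 mm high.
- ashtray: heavy amber glass ashtray, round, 108 mm across, 34 mm high; loose, to be left alone. Origin: centre of its underside.
- glasses_case: tortoiseshell glasses case, 60 (x) x 158 (y) x 38 mm; loose, to be left alone. Origin: centre of its underside.
- nail_clippers: steel nail clippers, 58 (x) x 13 (y) x 11 mm; loose, to be left alone. Origin: centre of the underside.
Mind the look-alikes: they are no part of the job. What is shaped like the lining_blue but brown or pink is not meant.

How it is judged (in metres and radians):
At the end, for the whole second after the job is handed in: Each chip lies in the new drawer's compartment with the same number from the left, seen from the knob, as its old one (within 12 mm of the middle line, 46 mm of mid-length), flat on the baize, face up within 0.12 rad, at rest and released; bystanders within 20 mm of their starts (x of chip_red in the frame of new_drawer between -0.046 and 0.046 m and z of chip_red in the frame of new_drawer between 0.003 and 0.01 m and ((y of lining_red in the frame of old_drawer between 0.054 and 0.084 m and y of chip_red in the frame of new_drawer between 0.057 and 0.081 m) or (y of lining_red in the frame of old_drawer between 0.008 and 0.038 m and y of chip_red in the frame of new_drawer between 0.011 and 0.035 m) or (y of lining_red in the frame of old_drawer between -0.038 and -0.008 m and y of chip_red in the frame of new_drawer between -0.035 and -0.011 m) or (y of lining_red in the frame of old_drawer between -0.084 and -0.054 m and y of chip_red in the frame of new_drawer between -0.081 and -0.057 m)) and angle between each of chip_red, chip_blue, chip_green, chip_black's own z axis and vertical below 0.12 rad and linear speed of each of chip_red, chip_blue, chip_green, chip_black below 0.02 m/s and contact force between each of chip_red, chip_blue, chip_green, chip_black and the fingers below 0.05 N and x of chip_blue in the frame of new_drawer between -0.046 and 0.046 m and z of chip_blue in the frame of new_drawer between 0.003 and 0.01 m and ((y of lining_blue in the frame of old_drawer between 0.054 and 0.084 m and y of chip_blue in the frame of new_drawer between 0.057 and 0.081 m) or (y of lining_blue in the frame of old_drawer between 0.008 and 0.038 m and y of chip_blue in the frame of new_drawer between 0.011 and 0.035 m) or (y of lining_blue in the frame of old_drawer between -0.038 and -0.008 m and y of chip_blue in the frame of new_drawer between -0.035 and -0.011 m) or (y of lining_blue in the frame of old_drawer between -0.084 and -0.054 m and y of chip_blue in the frame of new_drawer between -0.081 and -0.057 m)) and x of chip_green in the frame of new_drawer between -0.046 and 0.046 m and z of chip_green in the frame of new_drawer between 0.003 and 0.01 m and ((y of lining_green in the frame of old_drawer between 0.054 and 0.084 m and y of chip_green in the frame of new_drawer between 0.057 and 0.081 m) or (y of lining_green in the frame of old_drawer between 0.008 and 0.038 m and y of chip_green in the frame of new_drawer between 0.011 and 0.035 m) or (y of lining_green in the frame of old_drawer between -0.038 and -0.008 m and y of chip_green in the frame of new_drawer between -0.035 and -0.011 m) or (y of lining_green in the frame of old_drawer between -0.084 and -0.054 m and y of chip_green in the frame of new_drawer between -0.081 and -0.057 m)) and x of chip_black in the frame of new_drawer between -0.046 and 0.046 m and z of chip_black in the frame of new_drawer between 0.003 and 0.01 m and ((y of lining_black in the frame of old_drawer between 0.054 and 0.084 m and y of chip_black in the frame of new_drawer between 0.057 and 0.081 m) or (y of lining_black in the frame of old_drawer between 0.008 and 0.038 m and y of chip_black in the frame of new_drawer between 0.011 and 0.035 m) or (y of lining_black in the frame of old_drawer between -0.038 and -0.008 m and y of chip_black in the frame of new_drawer between -0.035 and -0.011 m) or (y of lining_black in the frame of old_drawer between -0.084 and -0.054 m and y of chip_black in the frame of new_drawer between -0.081 and -0.057 m))); the robot touches nothing.
It fails at once if a chip is dropped or thrown into the new drawer instead of being set down (it falls freely from more than about 25 mm above the baize) ((linear speed of chip_red above 0.6 m/s and z of chip_red in the frame of new_drawer between -0.01 and 0.026 m and x of chip_red in the frame of new_drawer between -0.07 and 0.07 m and y of chip_red in the frame of new_drawer between -0.095 and 0.095 m) or (linear speed of chip_blue above 0.6 m/s and z of chip_blue in the frame of new_drawer between -0.01 and 0.026 m and x of chip_blue in the frame of new_drawer between -0.07 and 0.07 m and y of chip_blue in the frame of new_drawer between -0.095 and 0.095 m) or (linear speed of chip_green above 0.6 m/s and z of chip_green in the frame of new_drawer between -0.01 and 0.026 m and x of chip_green in the frame of new_drawer between -0.07 and 0.07 m and y of chip_green in the frame of new_drawer between -0.095 and 0.095 m) or (linear speed of chip_black above 0.6 m/s and z of chip_black in the frame of new_drawer between -0.01 and 0.026 m and x of chip_black in the frame of new_drawer between -0.07 and 0.07 m and y of chip_black in the frame of new_drawer between -0.095 and 0.095 m)).
It fails at once if the ashtray is shifted more than 20 mm (distance of ashtray from where it was at the start of the episode above 0.02 m).
It fails at once if the glasses case is shifted more than 20 mm (distance of glasses_case from where it was at the start of the episode above 0.02 m).
It fails at once if the nail clippers are shifted more than 20 mm (distance of nail_clippers from where it was at the start of the episode above 0.02 m).
It also fails if it takes over 86 s, if anything falls off the work surface, if the arm or the gripper's body presses on something with over 40 N, if the wrist force passes 120 N, or if a joint passes its speed limit or range.

ROBOT

A 6-joint arm with a two-finger parallel gripper is mounted at the origin on the work surface. World frame = base frame: x ahead of the robot, y to its left, z up, the work surface at z = 0. Lengths are in mm, angles in rad, forces in N, time in s.
With the tool pointing down it reaches from about 350 to 775 mm from the base axis. Payload 7.3 kg.
Tool frame: the origin (TCP) lies at the very end of the fingers, on their centre line; the grasp point (between the pads) lies behind it (bot.grip_point_offset is the z of the grasp point in the tool frame, in mm); z points along the fingers, y is the line along which they close (so a half turn about z gives the same grasp; the last joint's range is limited). The gripper opens to 92 mm and grips with 3 to 60 N. Pads are 19 mm wide; open, the fingers measure 130 mm over their backs; the gripper's body (75 mm by 190 mm) begins 47 mm behind the grasp point.
Start: joints at [-1.414, 0.342, 1.524, -0, 1.275, -0.146], TCP at [156.574, -501.128, 226.741] pointing down, gripper open.
Joint ranges: [-2.53, 2.53], [-0.77, 2.02], [0.04, 2.7], [-1, 4.14], [0.28, 2.66], [-3.11, 3.11]. Speed limits (rad/s): [2.57, 2.57, 3.14, 3.14, 3.14, 3.14].

INTERFACE

Orientations are given as [roll, pitch, yaw] about the fixed x, y, z axes, in that order (R = Rz(yaw) Ry(pitch) Rx(roll)).
In Python, from plant import bot gives the robot as it stands. The module is installed in compiled form; this text tells all that it offers.
- The arm moves only by the shell command python3 -m crank 'ROWS'. ROWS is JSON, a list that holds one entry, the list of rows, each a list of 5 numbers: the opening, from 0 (shut) to 1 (fully open), then the shift along the tool's x, y, z in cm, then the turn about the tool's z in degrees. In form: [[[claw, x, y, z, turn], ...]]. A call has exactly 10 rows; each row is the pose to reach, as a shift and turn from the pose commanded when the call began, along the tool's axes at that moment; what a row does not reach only later rows make up. A row lasts 1/10 s, in which the tool goes at most 50 mm and 8.59 degrees, less where a joint would pass 70% of its speed; a pose out of reach is approached as far as the arm can. A call with a gripper value outside its range is refused whole. The fingers move at their own pace and stop on an object; the grip force is fixed at half the most. Time passes only in rows, so rows that repeat a pose let the fingers close, or fill a call up. It gives the time, the measured TCP pose, the force, the opening and the grip force at its end, in the units of the state.
- bot.get_obs(): the state, without advancing time (a new reading comes with each control period).
- bot.capture(name): name is "scene" or "top"; returns (picture, depth): 384x512x3 uint8, red, green, blue; 384x512 float32, mm along the optical axis (not along the pixel's ray), 0 where there is no reading.
- bot.calibration(name): a dict with "vertical_fov" (degrees; the focal length in pixels is half the picture's height over the tangent of half this angle, whatever the lens; pixels are square), "cx", "cy" (the principal point, pixels), "rvec" (rotation vector, rad) and "tvec" (3), from world to camera coordinates, as OpenCV has them. Camera axes: x right, y down, z forward; pixel columns grow to the right and rows downward; lengths in mm; the calibration is good to about 2 mm. A picture is of the moment at which its call begins. calibration takes no time and is no camera call.
- bot.close_job(): hands the job in; it is judged then, once.
The state is a dict: "time": time; "joint_positions": joint angles; "dq": joint speeds; "tau": joint torques, N m; "tool_pos": TCP position; "tcp_rot": TCP orientation; "contact_force": force on the tool from outside, world axes, zero at the start; "moment": the same for the moment, N m; "grip_width": finger opening in mm; "finger_force": force on a finger pad.
Only numpy, scipy, OpenCV 4.12 (cv2) and the standard library are available. Lean on these libraries where they do the work, as an engineer would, in place of code of your own. Each camera call takes 0.05 s, during which the arm holds its last target. There are 200 camera calls.

## Working session

There is one attempt and no reset: what is moved stays moved. The work goes in short steps, Python scripts to look and compute and a shell command to move; the robot and the scene stay as the last step left them, time stands still between calls to the robot, and variables do not carry over. Pictures are saved under pics/ and viewed, at most 14 in all, crops included, and the job is handed in when it is done.

```bash
mkdir -p pics; cat > h.py <<'E'
import numpy as np, cv2
from plant import bot
def cal(n):
    c=bot.calibration(n); f=192/np.tan(np.radians(c["vertical_fov"])/2)
    K=np.array([[f,0,c["cx"]],[0,f,c["cy"]],[0,0,1]]); R=cv2.Rodrigues(np.array(c["rvec"],float))[0]
    return K,R,np.array(c["tvec"],float).ravel()
def ray(n,uv,z):
    K,R,t=cal(n); uv=np.atleast_2d(uv).astype(float)
    d=(np.linalg.inv(K)@np.c_[uv,np.ones(len(uv))].T); d=(R.T@d).T; o=-R.T@t
    return o+d*((z-o[2])/d[:,2])[:,None]
def proj(n,P):
    K,R,t=cal(n); p=(K@(R@np.atleast_2d(P).T+t[:,None])).T; return p[:,:2]/p[:,2:]
def snap(n,name):
    a,d=bot.capture(n); cv2.imwrite(f"pics/{name}.png",a[:,:,::-1]); np.savez(f"pics/{name}.npz",a=a,d=d); return a,d
E
python3 - <<'E'
from h import *
for n in("scene","top"):
    snap(n,n+"0"); K,R,t=cal(n); print(n,K[0,0],-R.T@t, bot.calibration(n))
print(bot.get_obs(), bot.grip_point_offset)
E
```

```text
scene 457.53894608203757 [1105.27330348  753.34402888  819.06460711] {'vertical_fov': 45.52938988207372, 'cx': 254.59336746919166, 'cy': 194.26143517458846, 'rvec': array([ 0.89349006,  2.43864769, -1.19661051]), 'tvec': array([ 384.36043459, -154.96012425, 1512.70537384])}
top 477.88692834397483 [ 403.27545737   -7.7777133  1476.60217161] {'vertical_fov': 43.777432777798154, 'cx': 257.07894570627644, 'cy': 189.1481523643225, 'rvec': array([ 2.20546366, -2.18713072,  0.07271796]), 'tvec': array([ -24.04908902,  487.51314867, 1450.79224278])}
{'time': 0.1, 'joint_positions': array([-1.41399272e+00,  3.42648514e-01,  1.52490353e+00,  2.30982776e-05,
        1.27541089e+00, -1.45995306e-01]), 'dq': array([-0.00093848, -0.0021622 , -0.00263999, -0.00088412,  0.00016712,
       -0.00189191]), 'tau': array([ 1.41378237e-03, -4.32004595e+01, -2.44695067e+01,  7.18890969e-02,
        5.25652757e-02, -5.60418493e-05]), 'tool_pos': array([ 156.52525825, -500.74908836,  226.12308763]), 'tcp_rot': array([-3.14024016e+00, -2.21198310e-04,  3.02792027e-01]), 'contact_force': array([0.26086918, 0.21150172, 0.45280076]), 'moment': array([ 0.0085049 , -0.04963605, -0.05366844]), 'finger_force': 0.0, 'grip_width': 92.30337178604019} -18.8
```

View pics/top0.png

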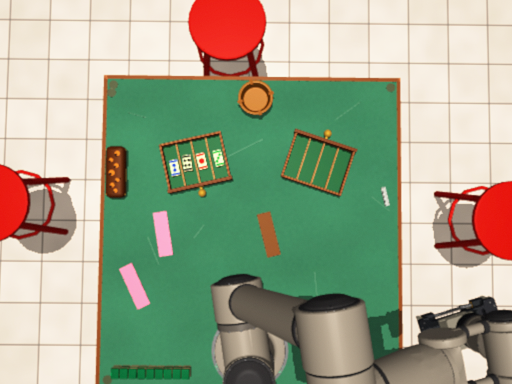

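View pics/scene0.png

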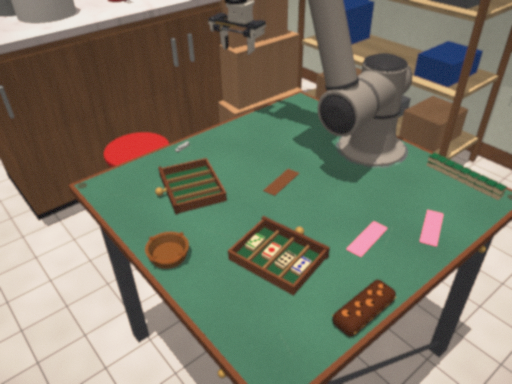

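The top picture shows the old drawer around (196,163), with its knob at (202,193) on the robot's side, and the chips from its left are blue, black, red, green. The new drawer is around (318,163), with its knob at (328,133) on the far side, so its left is image right and the order mirrors in world y. The ashtray is at (255,98), the case at (116,172) and the clippers at (385,196).

```bash
cat > meas.py <<'E'
from h import *
a=np.load("pics/top0.npz")["a"]; d=np.load("pics/top0.npz")["d"]
K,R,t=cal("top"); v,u=np.mgrid[:384,:512]
P=np.stack([(u-K[0,2])/K[0,0]*d,(v-K[1,2])/K[1,1]*d,d],-1); W=(P-t)@R
hsv=cv2.cvtColor(a,cv2.COLOR_RGB2HSV)
for nm,(x0,x1,y0,y1) in dict(old=(150,242,120,205),new=(272,366,118,206)).items():
    S=np.s_[y0:y1,x0:x1]; H=W[S][...,2]; h=hsv[S]
    m=(H>24)&(H<45)&(d[S]>0)
    n,l,st,_=cv2.connectedComponentsWithStats(m.astype(np.uint8)); 
    k=1+np.argmax(st[1:,4]); p=W[S][l==k][:,:2].astype(np.float32)
    r=cv2.minAreaRect(p); print(nm,"tops",r,"npx",len(p), "medz",np.median(W[S][l==k][:,2]))
    # floor between walls
    kb=(h[...,0]>15)&(h[...,0]<32)&(h[...,1]>130)&(h[...,2]>130)
    n,l,st,c=cv2.connectedComponentsWithStats(kb.astype(np.uint8))
    for i in range(1,n):
        if st[i,4]>5: print(" brass",st[i,4],c[i]+[x0,y0],ray("top",c[i]+[x0,y0],24)[0].round(1))
S=np.s_[120:205,150:242]
m=((hsv[S][...,1]<110)&(hsv[S][...,2]>150)).astype(np.uint8)
m=cv2.morphologyEx(m,cv2.MORPH_CLOSE,np.ones((5,5)))
n,l,st,c=cv2.connectedComponentsWithStats(m)
for i in range(1,n):
    if st[i,4]>30:
        q=np.argwhere(l==i)[:,::-1]+[150,120]; r=cv2.minAreaRect(ray("top",q,18)[:,:2].astype(np.float32))
        print("chip",st[i,4],(c[i]+[150,120]).round(1),ray("top",c[i]+[150,120],18)[0].round(1),np.round(r[1],1),round(r[2],1),W[S][l==i][:,2].mean().round(1))
big=cv2.resize(a[115:215,145:375,::-1],None,fx=3.4,fy=3.4,interpolation=cv2.INTER_CUBIC); cv2.imwrite("pics/crop0.png",big)
E
python3 meas.py
```

```text
old tops ((567.6886596679688, 168.61721801757812), (155.25682067871094, 198.8087921142578), 12.806960105895996) npx 548 medz 31.645142477857235
 brass 35 [207.4        147.85714286] [612.3 133.   24. ]
 brass 67 [194.92537313 161.19402985] [570.9 170.5  24. ]
 brass 65 [180.21538462 164.24615385] [561.2 215.1  24. ]
 brass 29 [212.03448276 169.        ] [547.5 118.   24. ]
 brass 44 [201.38636364 191.56818182] [478.3 149.4  24. ]
new tops ((570.4901733398438, -205.99258422851562), (199.3917999267578, 152.79464721679688), 71.89671325683594) npx 564 medz 31.946972079074452
 brass 46 [327.06521739 133.56521739] [ 659.9 -233.3   24. ]
 brass 73 [302.80821918 159.10958904] [ 580.4 -159.    24. ]
 brass 75 [316.34666667 165.38666667] [ 561.4 -200.5   24. ]
 brass 74 [331.43243243 167.67567568] [ 554.8 -246.7   24. ]
chip 157 [217.6 157.3] [584.3 101.8  18. ] [52.4 29. ] 14.6 24.1
chip 155 [201.1 160.4] [574.2 152.5  18. ] [51.6 28.2] 14.8 24.5
chip 352 [180.2 165. ] [559.6 215.9  18. ] [59.  70.1] 12.3 18.0
```

View pics/crop0.png

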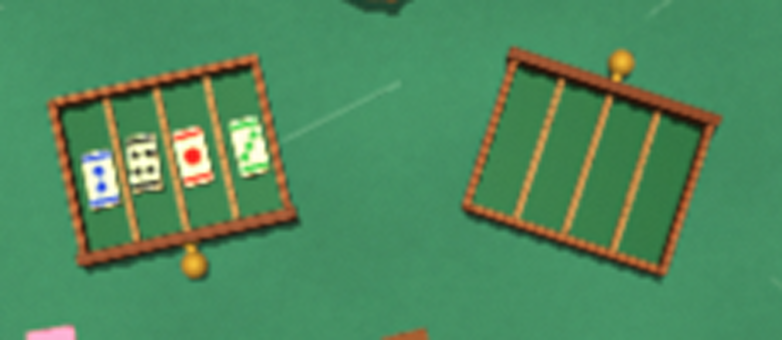

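The crop shows the old drawer at left, with chips blue, black, red, green from left to right and the knob at the bottom. The empty drawer is at right with its knob on top. The rectangle sizes match 154 x 200. Next I separate the chips per compartment.

```bash
cat > m2.py <<'E'
from h import *
z0=np.load("pics/top0.npz"); a,d=z0["a"],z0["d"]
K,R,t=cal("top"); v,u=np.mgrid[:384,:512]
W=(np.stack([(u-K[0,2])/K[0,0]*d,(v-K[1,2])/K[1,1]*d,d],-1)-t)@R
hsv=cv2.cvtColor(a,cv2.COLOR_RGB2HSV)
def fr(c,th): th=np.radians(th); return np.array(c),np.array([[np.cos(th),-np.sin(th)],[np.sin(th),np.cos(th)]])
O,RO=fr((567.7,168.6),12.6); N,RN=fr((570.5,-206),162.1)
O=O+RO@[2,0]; N=N+RN@[2,0]
g=ray("top",np.c_[u.ravel(),v.ravel()],18)[:,:2]
lo=((g-O)@RO).reshape(384,512,2); ln=((g-N)@RN).reshape(384,512,2)
q=a.astype(int); notgreen=(q[...,1]<q[...,0]*1.25)|(hsv[...,2]>150)|(q[...,2]>q[...,1])
for nm,y in zip(("blue","black","red","green"),(69,23,-23,-69)):
    m=(abs(lo[...,1]-y)<18.5)&(abs(lo[...,0])<60)&notgreen
    n,l,st,c=cv2.connectedComponentsWithStats(m.astype(np.uint8)); k=1+np.argmax(st[1:,4])
    p=g.reshape(384,512,2)[l==k].astype(np.float32); r=cv2.minAreaRect(p)
    # core height
    e=cv2.erode((l==k).astype(np.uint8),np.ones((3,3)))>0
    j=np.radians(0); cen=np.array(r[0]); 
    mu=p.mean(0)
    tgt=N+RN@[0,y]
    print(nm,"npx",len(p),"mean",mu.round(1),"local",((mu-O)@RO).round(1),"rect",cen.round(1),np.round(r[1],1),round(r[2],1),"z",np.median(W[e][:,2]).round(1),"target",tgt.round(1))
# partitions of both drawers by wood colour
for nm,L in(("old",lo),("new",ln)):
    w=(q[...,0]>q[...,1]*1.05)&(abs(L[...,0])<55)
    for y in(46,0,-46):
        s=w&(abs(L[...,1]-y)<7)&((nm=="new")|(abs(L[...,0])>42)); 
        x,yy=L[s][:,0],L[s][:,1]; print(nm,y,s.sum(),yy.mean().round(1),"slope deg",np.degrees(np.polyfit(x,yy,1)[0]).round(2))
    s=W[...,2]; f=(abs(L[...,1]-23)<12)&(abs(L[...,0])<55)&~w; print("floor z",np.median(s[f]))
E
python3 m2.py
```

```text
blue npx 177 mean [552.  233.3] local [-3.2 66.5] rect [552.3 233.2] [54.5 31.7] 12.3 z 16.3 target [ 547.4 -271. ]
black npx 158 mean [567.7 196. ] local [ 3.9 26.7] rect [568.2 196.6] [52.8 28.6] 10.3 z 16.3 target [ 561.5 -227.3]
red npx 156 mean [573.6 151.4] local [ -0.  -18.1] rect [573.8 151.8] [53.1 27.4] 14.6 z 16.3 target [ 575.7 -183.5]
green npx 171 mean [584.2 100.9] local [ -0.7 -69.7] rect [584.3  99.6] [53.2 32.9] 13.1 z 16.7 target [ 589.8 -139.7]
old 46 17 47.4 slope deg 0.41
old 0 17 1.8 slope deg 0.68
old -46 16 -44.5 slope deg 0.38
floor z 8.33504647678442
new 46 72 44.3 slope deg 0.18
new 0 68 -1.7 slope deg -0.44
new -46 70 -47.3 slope deg -0.35
floor z 4.643428535958342
```

```bash
cat > go.py <<'E'
import sys; from h import *
# go.py x y z yaw_deg [: shift in cm / deg from the measured pose]
x,y,z,w=map(float,sys.argv[1:5]); o=bot.get_obs(); p=o["tool_pos"]
from scipy.spatial.transform import Rotation as Q
R=Q.from_euler("xyz",o["tcp_rot"]).as_matrix(); ps=np.degrees(o["tcp_rot"][2])
t=np.radians(ps); tx=np.array([np.cos(t),np.sin(t)]); ty=np.array([np.sin(t),-np.cos(t)])
d=np.array([x,y])-p[:2]
print("shift cm",(d@tx/10).round(2),(d@ty/10).round(2),((p[2]-z)/10).round(2),"turn",((ps-w+90)%180-90).round(1),"| pose",p.round(1),ps.round(2),"t",o["time"],"open",o["grip_width"].round(1),"F",o["contact_force"].round(1), o["finger_force"])
E
python3 go.py 584.2 100.9 120 102.6
python3 -m crank '[[[0.72,3,-2.2,0.5,-4.5],[0.72,6,-4.4,1,-9],[0.72,9,-6.6,1.5,-13.5],[0.72,12,-8.8,2,-18],[0.72,15,-11,2.5,-22.5],[0.72,18,-13.2,3,-27],[0.72,21,-15.4,3.5,-31.5],[0.72,24,-17.6,4,-36],[0.72,27,-19.8,4.5,-40.5],[0.72,30,-22,5,-45]]]'
python3 go.py 584.2 100.9 120 102.6
```

```text
time: 1.1
tool_pos: [377.9, -200.3, 176.4]
tcp_rot: [-3.141, 0.0, 1.091]
contact_force: [0.3, -0.9, 0.4]
grip_width: 66.2
finger_force: 0.0Traceback (most recent call last):
  File "go.py", line 8, in <module>
    print("shift cm",(d@tx/10).round(2),(d@ty/10).round(2),((p[2]-z)/10).round(2),"turn",((ps-w+90)%180-90).round(1),"| pose",p.round(1),ps.round(2),"t",o["time"],"open",o["grip_width"].round(1),"F",o["contact_force"].round(1), o["finger_force"])
                                                                                                                                                                          ^^^^^^^^^^^^^^^^^^^^^
AttributeError: 'float' object has no attribute 'round'
Traceback (most recent call last):
  File "go.py", line 8, in <module>
    print("shift cm",(d@tx/10).round(2),(d@ty/10).round(2),((p[2]-z)/10).round(2),"turn",((ps-w+90)%180-90).round(1),"| pose",p.round(1),ps.round(2),"t",o["time"],"open",o["grip_width"].round(1),"F",o["contact_force"].round(1), o["finger_force"])
                                                                                                                                                                          ^^^^^^^^^^^^^^^^^^^^^
AttributeError: 'float' object has no attribute 'round'
```

```bash
sed -i 's/o\["grip_width"\].round(1)/round(o["grip_width"],1)/' go.py
python3 go.py 584.2 100.9 120 102.6
```

```text
shift cm 36.24 4.41 5.64 turn -40.1 | pose [ 377.9 -200.3  176.4] 62.53 t 1.1 open 66.2 F [ 0.3 -0.9  0.4] 0.0
```

```bash

python3 -m crank '[[[0.72,4,0.5,0.6,-5],[0.72,8,1,1.2,-10],[0.72,12,1.5,1.8,-15],[0.72,16,2,2.5,-20],[0.72,20,2.5,3.2,-25],[0.72,24,3,3.9,-30],[0.72,29,3.6,4.6,-35],[0.72,33,4,5.6,-40.1],[0.72,36.2,4.4,5.6,-40.1],[0.72,36.2,4.4,5.6,-40.1]]]'
python3 go.py 584.2 100.9 9 102.6
```

```text
time: 2.1
tool_pos: [585.5, 101.8, 119.6]
tcp_rot: [3.141, -0.001, 1.792]
contact_force: [-0.0, -0.5, 0.2]
grip_width: 65.9
finger_force: 0.0
shift cm -0.06 -0.14 11.06 turn 0.1 | pose [585.5 101.8 119.6] 102.66 t 2.1 open 65.9 F [-0.  -0.5  0.2] 0.0
```

```bash

python3 -m crank '[[[0.72,-0.06,-0.14,3,0],[0.72,-0.06,-0.14,6,0],[0.72,-0.06,-0.14,8,0],[0.72,-0.06,-0.14,9.5,0],[0.72,-0.06,-0.14,10.5,0],[0.72,-0.06,-0.14,11,0],[0.72,-0.06,-0.14,11,0],[0.4,-0.06,-0.14,11,0],[0.4,-0.06,-0.14,11,0],[0.4,-0.06,-0.14,11,0]]]'
python3 go.py 590.3 -138.2 120 72.1
```

```text
time: 3.1
tool_pos: [583.7, 97.7, 11.5]
tcp_rot: [3.14, 0.0, 1.788]
contact_force: [-0.6, -0.3, 2.2]
grip_width: 49.2
finger_force: 30.0
shift cm -23.17 -4.44 -10.85 turn 30.4 | pose [583.7  97.7  11.5] 102.45 t 3.1 open 49.2 F [-0.6 -0.3  2.2] 30.00134289264679
```

```bash

python3 go.py 589.3 -141.2 120 72.1
python3 -m crank '[[[0.4,0,0,-1,0],[0.4,0,0,-4,0],[0.4,0,0,-8,0],[0.4,-1,-0.2,-10.9,0],[0.4,-5,-1,-10.9,6],[0.4,-9.5,-1.8,-10.9,12],[0.4,-14,-2.7,-10.9,18],[0.4,-18.5,-3.6,-10.9,24],[0.4,-22,-4.2,-10.9,30],[0.4,-23.5,-4.4,-10.9,30.4]]]'
python3 -c "
from h import *
snap('top','t1');a,d=snap('scene','s1')
cv2.imwrite('pics/s1c.png',cv2.resize(a[80:300,100:390,::-1],None,fx=2.4,fy=2.4))"
```

```text
shift cm -23.45 -4.6 -10.85 turn 30.4 | pose [583.7  97.7  11.5] 102.45 t 3.1 open 49.2 F [-0.6 -0.3  2.2] 30.00134289264679
time: 4.1
tool_pos: [590.7, -144.7, 120.6]
tcp_rot: [3.14, 0.001, 1.252]
contact_force: [0.9, 0.7, 0.3]
grip_width: 49.2
finger_force: 30.0
```

View pics/s1c.png

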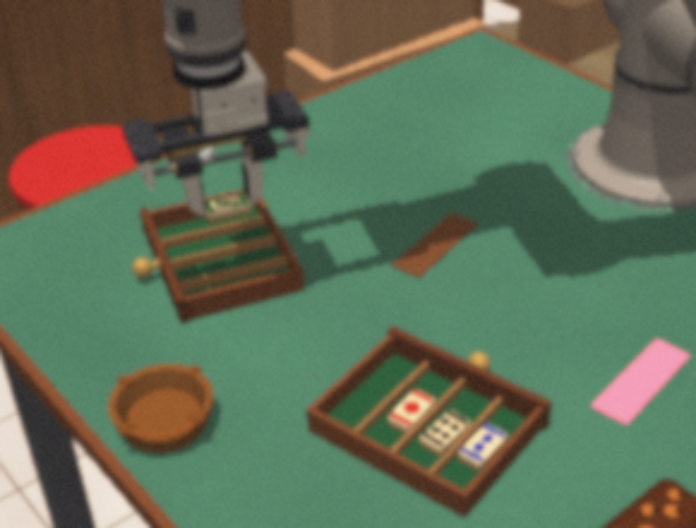

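The crop shows the green chip held level between the fingers at crop (228,205). The other three chips are undisturbed in the old drawer.

```bash
python3 go.py 589.3 -141.2 12 72.1
```

```text
shift cm 0.13 -0.2 10.82 turn -0.1 | pose [ 590.8 -143.1  120.2] 71.97 t 4.2 open 49.3 F [0.1 0.1 0.2] 29.999772906303406
```

```bash

python3 -m crank '[[[0.4,0,-0.1,3,0],[0.4,0,-0.1,6,0],[0.4,0,-0.1,8,0],[0.4,0,-0.1,9.3,0],[0.4,0,-0.1,10,0],[0.4,0,-0.1,10.4,0],[0.4,0,-0.1,10.7,0],[0.4,0,-0.1,10.8,0],[0.4,0,-0.1,10.8,0],[0.4,0,-0.1,10.8,0]]]'
python3 go.py 573.6 151.4 120 102.6
```

```text
time: 5.2
tool_pos: [590.1, -141.2, 12.2]
tcp_rot: [3.141, 0.0, 1.257]
contact_force: [0.8, -0.1, -0.2]
grip_width: 49.7
finger_force: 30.0
shift cm 27.32 -10.59 -10.78 turn -30.6 | pose [ 590.1 -141.2   12.2] 72.04 t 5.2 open 49.7 F [ 0.8 -0.1 -0.2] 29.999924898147583
```

```bash

python3 -m crank '[[[0.4,0,0,0.05,0],[0.4,0,0,0.06,0],[0.72,0,0,0.06,0],[0.72,0,0,0.06,0],[0.72,0,0,0.06,0],[0.72,0,0,0.06,0],[0.72,0,0,-1,0],[0.72,0,0,-4,0],[0.72,0,0,-8,0],[0.72,0,0,-10.8,0]]]'
python3 -m crank '[[[0.72,3,-1.2,0,-5],[0.72,7,-2.7,0,-10],[0.72,11.5,-4.5,0,-15],[0.72,16,-6.2,0,-20],[0.72,20.5,-7.9,0,-25],[0.72,25,-9.7,0,-30.6],[0.72,27.3,-10.6,0,-30.6],[0.72,27.3,-10.6,0,-30.6],[0.72,27.3,-10.6,0,-30.6],[0.72,27.3,-10.6,0,-30.6]]]'
python3 go.py 573.6 151.4 10.5 102.6
python3 -c "
from h import *
a,d=snap('scene','s2')
cv2.imwrite('pics/s2c.png',cv2.resize(a[80:300,100:390,::-1],None,fx=2.4,fy=2.4))"
```

```text
time: 6.2
tool_pos: [590.5, -141.2, 122.9]
tcp_rot: [3.139, 0.0, 1.258]
contact_force: [1.0, -0.2, -0.1]
grip_width: 66.5
finger_force: 0.0
time: 7.2
tool_pos: [573.3, 150.3, 120.1]
tcp_rot: [3.141, 0.0, 1.79]
contact_force: [-0.2, -0.1, 0.6]
grip_width: 66.1
finger_force: 0.0
shift cm 0.11 0.05 10.96 turn -0.0 | pose [573.3 150.3 120.1] 102.58 t 7.2 open 66.1 F [-0.2 -0.1  0.6] 0.0
```

View pics/s2c.png

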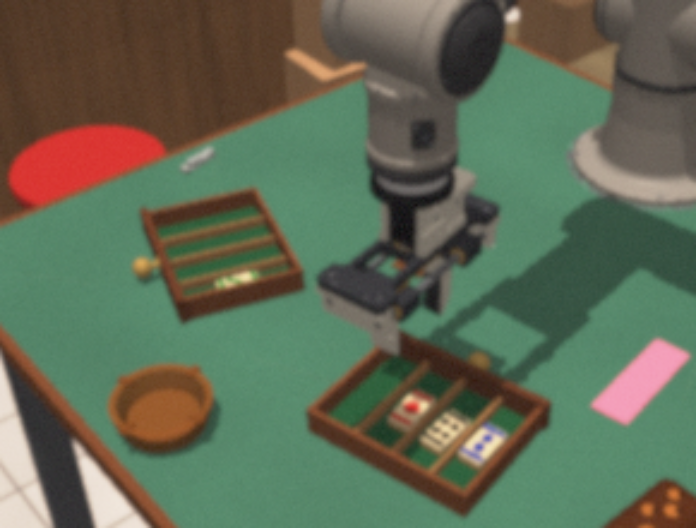

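The green chip lies flat in the new drawer's nearest compartment at crop (238,280). The gripper is above red.

```bash

python3 -m crank '[[[0.72,0.1,0,3,0],[0.72,0.1,0,6,0],[0.72,0.1,0,8,0],[0.72,0.1,0,9.5,0],[0.72,0.1,0,10.5,0],[0.72,0.1,0,10.95,0],[0.72,0.1,0,10.95,0],[0.4,0.1,0,10.95,0],[0.4,0.1,0,10.95,0],[0.4,0.1,0,10.95,0]]]'
python3 go.py 576.2 -182 120 72.1
```

```text
time: 8.25
tool_pos: [573.5, 152.4, 11.0]
tcp_rot: [3.14, 0.0, 1.792]
contact_force: [-0.3, 0.1, 2.6]
grip_width: 49.5
finger_force: 30.0
shift cm -32.69 -7.06 -10.9 turn 30.6 | pose [573.5 152.4  11. ] 102.65 t 8.25 open 49.5 F [-0.3  0.1  2.6] 29.983683228492737
```

```bash

python3 -m crank '[[[0.4,0,0,-2,0],[0.4,0,0,-6,0],[0.4,0,0,-10,0],[0.4,-3,-0.6,-10.9,0],[0.4,-7.5,-1.6,-10.9,6],[0.4,-12,-2.6,-10.9,12],[0.4,-16.5,-3.6,-10.9,18],[0.4,-21,-4.5,-10.9,24],[0.4,-25.5,-5.5,-10.9,30],[0.4,-29.5,-6.4,-10.9,30.6]]]'
python3 -m crank '[[[0.4,0,0,0,0],[0.4,0,0,0,0],[0.4,0,0,0,0],[0.4,0,0,0,0],[0.4,0,0,0,0],[0.4,0,0,0,0],[0.4,0,0,0,0],[0.4,0,0,0,0],[0.4,0,0,0,0],[0.4,0,0,0,0]]]'
python3 go.py 576.2 -182 11.5 72.1
```

```text
time: 9.25
tool_pos: [574.9, -151.7, 119.7]
tcp_rot: [3.141, 0.0, 1.254]
contact_force: [1.3, 0.6, -0.0]
grip_width: 49.5
finger_force: 30.0
time: 10.25
tool_pos: [575.0, -149.5, 119.2]
tcp_rot: [3.142, 0.0, 1.257]
contact_force: [0.3, -0.4, 0.1]
grip_width: 49.8
finger_force: 30.0
shift cm -3.05 1.11 10.77 turn -0.1 | pose [ 575.  -149.5  119.2] 72.04 t 10.25 open 49.8 F [ 0.3 -0.4  0.1] 29.98531311750412
```

Remaining shift sideways first, then down.

```bash

python3 -m crank '[[[0.4,-3.05,1.1,0,0],[0.4,-3.05,1.1,2,0],[0.4,-3.05,1.1,5,0],[0.4,-3.05,1.1,7.5,0],[0.4,-3.05,1.1,9.2,0],[0.4,-3.05,1.1,10.2,0],[0.4,-3.05,1.1,10.6,0],[0.4,-3.05,1.1,10.8,0],[0.4,-3.05,1.1,10.8,0],[0.4,-3.05,1.1,10.8,0]]]'
python3 go.py 567.7 196 120 102.6
```

```text
time: 11.25
tool_pos: [576.6, -182.1, 12.1]
tcp_rot: [3.14, 0.0, 1.258]
contact_force: [-0.1, -0.1, 0.7]
grip_width: 49.7
finger_force: 30.0
shift cm 35.69 -12.5 -10.79 turn -30.5 | pose [ 576.6 -182.1   12.1] 72.05 t 11.25 open 49.7 F [-0.1 -0.1  0.7] 29.985558092594147
```

```bash

python3 -m crank '[[[0.4,0,0,0.05,0],[0.4,0,0,0.06,0],[0.72,0,0,0.06,0],[0.72,0,0,0.06,0],[0.72,0,0,0.06,0],[0.72,0,0,0.06,0],[0.72,0,0,-1,0],[0.72,0,0,-4,0],[0.72,0,0,-8,0],[0.72,0,0,-10.8,0]]]'
python3 -m crank '[[[0.72,4,-1.4,0,-4],[0.72,8.5,-3,0,-8],[0.72,13,-4.6,0,-12],[0.72,17.5,-6.1,0,-16],[0.72,22,-7.7,0,-20],[0.72,26.5,-9.3,0,-24],[0.72,31,-10.9,0,-28],[0.72,35.5,-12.4,0,-30.5],[0.72,35.7,-12.5,0,-30.5],[0.72,35.7,-12.5,0,-30.5]]]'
python3 -c "
from h import *
snap('top','t3');a,d=snap('scene','s3')"
python3 go.py 567.7 196 10.5 102.6
```

```text
time: 12.25
tool_pos: [576.8, -182.2, 122.4]
tcp_rot: [3.139, 0.0, 1.257]
contact_force: [-0.3, -0.0, -0.1]
grip_width: 66.0
finger_force: 0.0
time: 13.25
tool_pos: [566.9, 197.4, 119.7]
tcp_rot: [3.141, 0.0, 1.792]
contact_force: [-0.4, -0.3, 0.1]
grip_width: 66.0
finger_force: 0.0
shift cm 0.07 0.05 10.9 turn -0.1 | pose [567.3 195.2 119.5] 102.5 t 13.35 open 66.6 F [ 0.6  0.2 -0.6] 0.0
```

```bash

python3 -m crank '[[[0.72,0.1,0,3,0],[0.72,0.1,0,6,0],[0.72,0.1,0,8,0],[0.72,0.1,0,9.5,0],[0.72,0.1,0,10.5,0],[0.72,0.1,0,10.9,0],[0.72,0.1,0,10.9,0],[0.4,0.1,0,10.9,0],[0.4,0.1,0,10.9,0],[0.4,0.1,0,10.9,0]]]'
python3 go.py 562 -225.8 120 72.1
```

```text
time: 14.35
tool_pos: [567.6, 197.3, 11.1]
tcp_rot: [3.14, 0.0, 1.79]
contact_force: [-0.9, -1.0, 2.7]
grip_width: 49.8
finger_force: 29.8
shift cm -41.18 -9.74 -10.89 turn 30.5 | pose [567.6 197.3  11.1] 102.55 t 14.35 open 49.8 F [-0.9 -1.   2.7] 29.80809599161148
```

```bash

python3 -m crank '[[[0.4,0,0,-2,0],[0.4,0,0,-6,0],[0.4,0,0,-10,0],[0.4,-3,-0.7,-10.9,0],[0.4,-7.5,-1.8,-10.9,6],[0.4,-12,-2.8,-10.9,12],[0.4,-16.5,-3.9,-10.9,18],[0.4,-21,-5,-10.9,24],[0.4,-25.5,-6,-10.9,30],[0.4,-29.5,-7,-10.9,30.5]]]'
python3 -m crank '[[[0.4,-3,1,0,0],[0.4,-7,2.5,0,0],[0.4,-9,3,0,0],[0.4,-9,3,0,0],[0.4,-9,3,0,0],[0.4,-9,3,0,0],[0.4,-9,3,0,0],[0.4,-9,3,0,0],[0.4,-9,3,0,0],[0.4,-9,3,0,0]]]'
python3 go.py 562 -225.8 11.5 72.1
```

```text
time: 15.35
tool_pos: [562.7, -108.1, 119.7]
tcp_rot: [3.141, 0.0, 1.254]
contact_force: [1.9, 0.3, -1.1]
grip_width: 49.4
finger_force: 29.8
time: 16.35
tool_pos: [563.6, -200.5, 119.3]
tcp_rot: [3.142, 0.0, 1.258]
contact_force: [0.8, 0.0, -0.5]
grip_width: 49.7
finger_force: 29.8
shift cm -2.46 0.62 10.78 turn -0.0 | pose [ 563.6 -200.5  119.3] 72.08 t 16.35 open 49.7 F [ 0.8  0.  -0.5] 29.812830984592438
```

```bash

python3 -m crank '[[[0.4,-2.45,0.6,0,0],[0.4,-2.45,0.6,2,0],[0.4,-2.45,0.6,5,0],[0.4,-2.45,0.6,7.5,0],[0.4,-2.45,0.6,9.2,0],[0.4,-2.45,0.6,10.2,0],[0.4,-2.45,0.6,10.6,0],[0.4,-2.45,0.6,10.8,0],[0.4,-2.45,0.6,10.8,0],[0.4,-2.45,0.6,10.8,0]]]'
python3 go.py 552 233.3 120 102.6
```

```text
time: 17.35
tool_pos: [562.3, -226.2, 12.1]
tcp_rot: [3.14, 0.0, 1.258]
contact_force: [-0.1, -0.3, -0.9]
grip_width: 49.6
finger_force: 29.8
shift cm 43.4 -15.14 -10.79 turn -30.5 | pose [ 562.3 -226.2   12.1] 72.05 t 17.35 open 49.6 F [-0.1 -0.3 -0.9] 29.812807738780975
```

```bash

python3 -m crank '[[[0.4,0,0,0.05,0],[0.4,0,0,0.06,0],[0.72,0,0,0.06,0],[0.72,0,0,0.06,0],[0.72,0,0,0.06,0],[0.72,0,0,0.06,0],[0.72,0,0,-1,0],[0.72,0,0,-4,0],[0.72,0,0,-8,0],[0.72,0,0,-10.8,0]]]'
python3 -m crank '[[[0.72,4,-1.4,0,-4],[0.72,8.5,-3,0,-8],[0.72,13,-4.5,0,-12],[0.72,17.5,-6.1,0,-16],[0.72,22,-7.7,0,-20],[0.72,26.5,-9.2,0,-24],[0.72,31,-10.8,0,-28],[0.72,35.5,-12.4,0,-30.5],[0.72,40,-14,0,-30.5],[0.72,43.4,-15.1,0,-30.5]]]'
python3 -c "
from h import *
for i in '456': a,d=snap('scene','s'+i)
cv2.imwrite('pics/s6c.png',cv2.resize(a[80:300,100:390,::-1],None,fx=2.4,fy=2.4))"
python3 go.py 552 233.3 10.5 102.6
```

```text
time: 18.35
tool_pos: [562.4, -226.3, 122.4]
tcp_rot: [3.139, 0.001, 1.257]
contact_force: [0.9, -0.6, -0.5]
grip_width: 66.6
finger_force: 0.0
time: 19.35
tool_pos: [551.3, 236.4, 120.2]
tcp_rot: [3.141, -0.0, 1.791]
contact_force: [0.4, -0.5, -0.3]
grip_width: 65.9
finger_force: 0.0
shift cm -0.24 0.0 10.93 turn 0.2 | pose [551.4 235.6 119.8] 102.77 t 19.5 open 66.1 F [ 0.6 -0.7  0.3] 0.0
```

View pics/s6c.png

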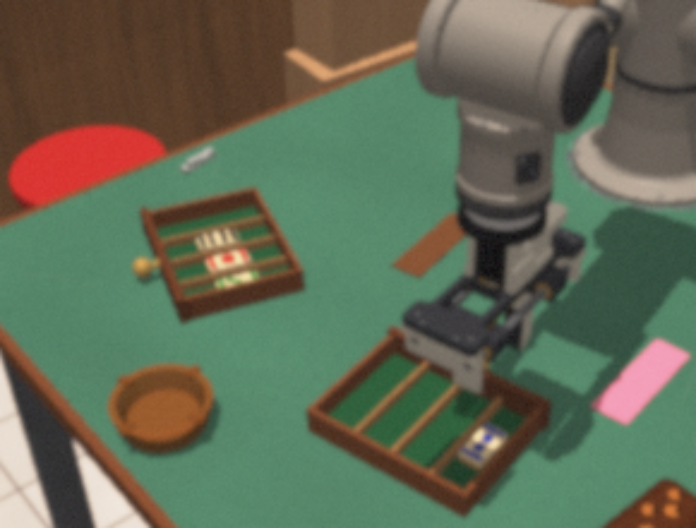

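Green, red and black lie in successive compartments of the new drawer, at crop (237,279), (228,261) and (216,238). Blue remains, at crop (484,444).

```bash

python3 -m crank '[[[0.72,-0.1,0,3,0],[0.72,-0.1,0,6,0],[0.72,-0.1,0,8,0],[0.72,-0.1,0,9.5,0],[0.72,-0.1,0,10.5,0],[0.72,-0.1,0,10.9,0],[0.72,-0.1,0,10.9,0],[0.4,-0.1,0,10.9,0],[0.4,-0.1,0,10.9,0],[0.4,-0.1,0,10.9,0]]]'
python3 go.py 548 -269.5 120 72.1
```

```text
time: 20.5
tool_pos: [552.6, 232.6, 11.0]
tcp_rot: [3.14, 0.0, 1.79]
contact_force: [-0.8, -0.3, 2.9]
grip_width: 49.3
finger_force: 30.0
shift cm -48.91 -11.36 -10.9 turn 30.5 | pose [552.6 232.6  11. ] 102.55 t 20.5 open 49.3 F [-0.8 -0.3  2.9] 30.001062154769897
```

```bash

python3 -m crank '[[[0.4,0,0,-2,0],[0.4,0,0,-6,0],[0.4,0,0,-10,0],[0.4,-3,-0.7,-10.9,0],[0.4,-7.5,-1.7,-10.9,6],[0.4,-12,-2.8,-10.9,12],[0.4,-16.5,-3.8,-10.9,18],[0.4,-21,-4.9,-10.9,24],[0.4,-25.5,-5.9,-10.9,30],[0.4,-29.5,-6.9,-10.9,30.5]]]'
python3 -m crank '[[[0.4,-4,1.4,0,0],[0.4,-8,2.7,0,0],[0.4,-12,4.1,0,0],[0.4,-16,5.4,0,0],[0.4,-16,5.4,0,0],[0.4,-16,5.4,0,0],[0.4,-16,5.4,0,0],[0.4,-16,5.4,0,0],[0.4,-16,5.4,0,0],[0.4,-16,5.4,0,0]]]'
python3 go.py 548 -269.5 11.5 72.1
```

```text
time: 21.5
tool_pos: [548.7, -72.6, 119.7]
tcp_rot: [3.141, 0.0, 1.254]
contact_force: [-0.3, 0.7, 0.0]
grip_width: 49.7
finger_force: 30.0
time: 22.5
tool_pos: [551.1, -238.5, 119.4]
tcp_rot: [3.141, 0.0, 1.259]
contact_force: [0.2, -1.3, 0.0]
grip_width: 49.2
finger_force: 30.0
shift cm -3.05 0.66 10.79 turn 0.0 | pose [ 551.1 -238.5  119.4] 72.12 t 22.5 open 49.2 F [ 0.2 -1.3  0. ] 29.999909698963165
```

```bash

python3 -m crank '[[[0.4,-3.05,0.7,0,0],[0.4,-3.05,0.7,2,0],[0.4,-3.05,0.7,5,0],[0.4,-3.05,0.7,7.5,0],[0.4,-3.05,0.7,9.2,0],[0.4,-3.05,0.7,10.2,0],[0.4,-3.05,0.7,10.6,0],[0.4,-3.05,0.7,10.8,0],[0.4,-3.05,0.7,10.8,0],[0.4,-3.05,0.7,10.8,0]]]'
python3 go.py 548 -269.5 11.5 72.1
```

```text
time: 23.5
tool_pos: [548.6, -270.8, 12.2]
tcp_rot: [3.14, 0.001, 1.258]
contact_force: [-0.1, 0.2, 0.0]
grip_width: 49.8
finger_force: 30.0
shift cm 0.1 -0.1 0.07 turn -0.0 | pose [ 548.6 -270.8   12.2] 72.06 t 23.5 open 49.8 F [-0.1  0.2  0. ] 29.999881982803345
```

Release, lift, and move aside toward the robot for a clear final look.

```bash

python3 -m crank '[[[0.4,0,0,0.05,0],[0.4,0,0,0.06,0],[0.72,0,0,0.06,0],[0.72,0,0,0.06,0],[0.72,0,0,0.06,0],[0.72,0,0,0.06,0],[0.72,0,0,-1,0],[0.72,0,0,-4,0],[0.72,0,0,-8,0],[0.72,0,0,-13,0]]]'
python3 -m crank '[[[0.72,4,-1,0,0],[0.72,8.5,-2,0,0],[0.72,13,-4,0,0],[0.72,17.5,-6,0,0],[0.72,22,-8,0,0],[0.72,26,-10,0,0],[0.72,26,-14,0,0],[0.72,26,-14,0,0],[0.72,26,-14,0,0],[0.72,26,-14,0,0]]]'
python3 - <<'E'
from h import *
a,d=snap('top','t9'); b,_=snap('scene','s9')
cv2.imwrite('pics/t9c.png',cv2.resize(a[70:240,90:400,::-1],None,fx=2.5,fy=2.5,interpolation=cv2.INTER_CUBIC))
v,u=np.mgrid[:384,:512]; g=ray("top",np.c_[u.ravel(),v.ravel()],18)[:,:2].reshape(384,512,2)
th=np.radians(162.1); RN=np.array([[np.cos(th),-np.sin(th)],[np.sin(th),np.cos(th)]]); N=np.array([570.5,-206])+RN@[2,0]+[.5,1.5]
L=(g-N)@RN; q=a.astype(int)
for nm,y in zip(("blue","black","red","green"),(69,23,-23,-69)):
    m=(abs(L[...,1]-y)<18.5)&(abs(L[...,0])<60)&((q[...,1]<q[...,0]*1.25)|(q.max(2)>150)|(q[...,2]>q[...,1]))
    n,l,st,c=cv2.connectedComponentsWithStats(m.astype(np.uint8)); k=1+np.argmax(st[1:,4]); print(nm,st[k,4],L[l==k].mean(0).round(1),"want",y)
E
```

```text
time: 24.5
tool_pos: [547.2, -269.9, 141.9]
tcp_rot: [-3.139, -0.001, 1.257]
contact_force: [0.7, -1.9, 0.3]
grip_width: 66.4
finger_force: 0.0
time: 25.5
tool_pos: [496.2, 19.5, 142.0]
tcp_rot: [3.139, -0.0, 1.257]
contact_force: [0.7, 0.3, 0.7]
grip_width: 66.1
finger_force: 0.0
blue 161 [ 1.3 67.7] want 69
black 166 [ 1.3 24.2] want 23
red 165 [  1.1 -23.4] want -23
green 164 [  0.8 -70.2] want -69
```

View pics/t9c.png

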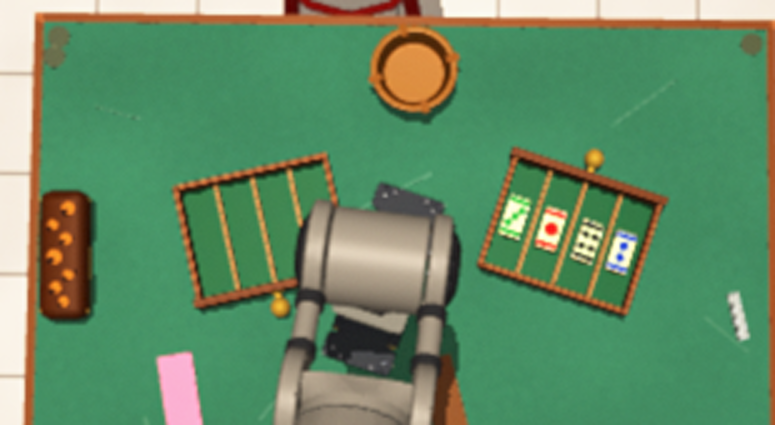

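View pics/s9.png

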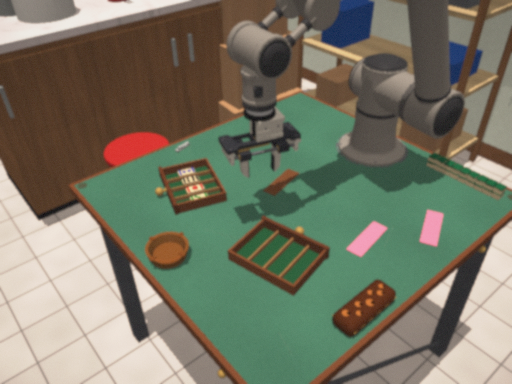

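The top crop shows all four chips face up in the new drawer. From its knob, left to right, they are blue (620,251), black (587,241), red (551,230) and green (516,217), each within 1.5 mm of its middle line. The bystanders haven't moved, and the robot is clear of everything.

```bash
python3 -c "
from plant import bot
print(bot.close_job())"
```

```text
the job is handed in; nothing more can be done
None
```

All four chips are in the new drawer, face up and in the same order (blue, black, red, green from the knob), each within about 1.5 mm of its middle line; the bystanders are untouched and the job was handed in at about 26 s, with no verdict returned.

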